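Clamp a spar blank in the drilling jig

TASK

Get the square wooden spar ready for drilling in the metal jig, using fingertips only: push the spar fully home against the jig's end stop, swing the clamp strap over it until the strap meets its stop pin, and then press the cam lever all the way down so that the strap's rubber foot holds the spar tight. Do not lift the spar, and leave everything around the jig where it lies.

Things in the scene. Friction and masses are not known exactly. Their poses are not given: they have to be found in the camera images.
- jig: drilling jig fast to the table on the green cutting mat (mat top 3 mm above the table): aluminium plate 120 x 160 mm, its top 18 mm above the origin. Origin: centre of its underside; x: across the spar, away from the robot at yaw 0; y: along the spar, to the end stop. Steel rails, tops at z = 27 mm, make an open-ended channel 15.5 mm wide along y, centred at x = 12 mm, y = -78 to 68 mm
- drill_bush (a point): top of the steel drill bush, 50 mm above the jig's origin, on a fixed aluminium bridge 49 mm (x) by 22 mm (y) across the channel (bush at x = 12, y = 45 mm in the jig's frame); the spar slides under it with 3 mm of room
- stop_pin (a point): top of the fixed pin (6 mm thick, 50 mm high) that the strap's left side meets when it is over the spar: x = 34, y = 13 mm in the jig's frame
- stop_face (a point): centre of the face of the steel end stop that closes the channel at its +y end (jig frame x = 12, y = 68, z = 25 mm)
- spar: loose plain wooden spar blank, square, 14 x 180 x 14 mm, about 28 g, in the channel (underside 18 mm, top 32 mm above the jig's origin). It starts 18 to 38 mm short of the end stop. Origin: centre of its underside; y: along it, to the stop. When home its outer end is at y = -112 mm in the jig's frame and juts 32 mm out over the plate's edge (y = -80 mm)
- spar_outer_end (a point): centre of the spar's free end face, 7 mm above its underside; the end to push, towards +y of the jig
- spar_inner_end (a point): centre of the spar's other end face, which has to meet the stop face
- strap_pivot (a point): point on the vertical axis about which strap and lever swing together (jig frame x = -40, y = 0, z = 46 mm, the strap's mid-height)
- strap_swing (a joint): swing of the clamp strap about that axis, rad: 0 = over the spar, pointing along +x of the jig, against the stop pin; at a value a it points along (cos a, -sin a) in the jig's x, y. It starts at 1.05 to 1.5 (parked to the right, beside the spar); limit 1.65. Friction 0.05 N m; it stays where it is left
- strap_tip (a point): tip of the strap, at mid-height, 82 mm from the pivot axis. The strap is a flat steel bar 20 mm wide, 12 mm thick, with round ends; its underside is 40 mm and its top 52 mm above the jig's origin while the lever is up, so that it passes 8 mm over the spar, and its foot about 2 mm. A nut and spindle 52 mm from the axis reach 9 mm above its top
- clamp_foot: round rubber foot, 15 mm across, under the strap 52 mm from the pivot axis; origin: centre of its underside. Sprung (5 N per mm); with the strap over and the lever down it presses on the spar with about 12 N
- cam_lever (a joint): cam lever, rad: 0 = up (49 degrees above the horizontal), 0.85 = fully down, level. It starts at 0 to 0.1. Closing it lowers the strap by 4.5 mm. Friction 0.2 N m; it stays where it is left
- lever_pin (a point): centre of the lever's pin, on the strap's pivot axis, 65.6 mm above the jig's origin; the pin is level and square to the strap
- lever_tip (a point): end of the lever's round black grip (12 mm thick, from 22 to 63 mm from the pin), 63 mm from the pin. The lever points away from the strap's tip (while up, upward and away from it): with the strap over, to -x of the jig. When down, the grip's top is 72 mm above the jig's origin
- pin_drill: pen-size white and black hand drill, 24 x 124 x 24 mm, lying behind the jig; leave it
- thread_pale: spool of pale thread, 25 mm across, 29 mm high, standing at the jig's far right corner, beyond the spar's free end from the robot; leave it
- thread_dark: spool of dark thread, 25 mm across, 29 mm high, on the table left of the mat; leave it
- side_cutters: small cutters with red sleeves, 42 x 110 x 13 mm, lying on the table left of the mat; leave them
- pencil: yellow pencil, 130 mm long, lying in front of the mat; leave it
- spare_spar: second wooden spar blank of the same size, lying on the table in front of the mat's left corner, not in the jig; leave it
- sanding_pad: purple sanding block, 34 x 64 x 10 mm, lying at the mat's far right corner; leave it

How it is judged (in metres and radians):
On the way, in this order (a step that is already met when the one before it is completed fails the run):
1. the spar is home against the end stop (within 2 mm) and the strap is swung over it (within 0.1 rad of its stop), the lever still up (y of spar_inner_end in the frame of stop_face above -0.002 m and value of joint strap_swing below 0.1 rad and value of joint cam_lever below 0.4 rad), for 0.1 s.
2. the lever is down and the foot presses on the spar (value of joint cam_lever above 0.75 rad and contact force between clamp_foot and spar above 5 N), for 0.2 s.
At the end, for the whole second after the job is handed in: The spar lies flat in the channel with its end within 2 mm of the end stop, the strap is over it within 0.1 rad of its stop pin, the cam lever is down (past 0.75 of 0.85 rad) and the rubber foot presses on the spar with more than 5 N; everything is at rest (all of step 2 and y of spar_inner_end in the frame of stop_face above -0.002 m and z of spar in the frame of jig below 0.02 m and angle between the y axis of spar and the y axis of jig, either way round below 0.05 rad and value of joint strap_swing below 0.1 rad and linear speed of spar below 0.01 m/s); the robot touches nothing.
It fails at once if the spar is lifted more than 8 mm off its seat (z of spar in the frame of jig above 0.026 m).
It fails at once if the hand drill is moved more than 25 mm (distance of pin_drill from where it was at the start of the episode above 0.025 m).
It fails at once if a spool is moved more than 25 mm (distance of any of thread_pale, thread_dark from where it was at the start of the episode above 0.025 m).
It fails at once if the cutters or the pencil are moved more than 25 mm (distance of any of side_cutters, pencil from where it was at the start of the episode above 0.025 m).
It fails at once if the spare spar or the sanding block is moved more than 25 mm (distance of any of spare_spar, sanding_pad from where it was at the start of the episode above 0.025 m).
It also fails if it takes over 58 s, if anything falls off the work surface, if the arm or the gripper's body presses on something with over 40 N, if the wrist force passes 120 N, or if a joint passes its speed limit or range.

ROBOT

A 6-joint arm with a two-finger parallel gripper is mounted at the origin on a cart in front of the work surface, level with it; the furniture and walls round the work are solid. World frame = base frame: x ahead of the robot, y to its left, z up, the work surface at z = 0. Lengths are in mm, angles in rad, forces in N, time in s.
With the tool pointing down it reaches from about 325 to 925 mm from the base axis. Payload 3.1 kg.
Tool frame: the origin (TCP) lies at the very end of the fingers, on their centre line; the grasp point (between the pads) lies 19 mm behind it; z points along the fingers, x is the direction in which the jaws open and shut, and the axes are right-handed (so a half turn about z gives the same grasp; the last joint's range is limited). The gripper opens to 85 mm and grips with 20 to 120 N. Pads are 22 mm wide; open, the fingers measure 114 mm over their backs; the gripper's body (76 mm by 85 mm) begins 54 mm behind the grasp point. The pads swing forward as they close: fully open they stand 13 mm farther back than shut.
Start: joints at [1.18, 0.217, 1.613, -0, 1.311, -0.112], TCP at [171.982, 600.884, 231.3] pointing down, gripper open.
Joint ranges: [-2.75, 2.75], [-0.78, 2.1], [0.31, 2.55], [-1.13, 4.27], [0.13, 2.63], [-2.58, 2.58]. Speed limits (rad/s): [2.79, 2.79, 3.14, 3.14, 3.14, 3.14].

INTERFACE

Orientations are given as a unit quaternion [x, y, z, w].
In Python, from workcell import * gives the robot as it stands.
- The arm moves only by the tool drive_tool, never from a script. Its argument "targets" is a list of rows, each a list of 3 entries, a list of its own where there are three numbers: the finger opening in mm, from 0 to 85.4, then the shift along the tool's x, y, z in mm, then the turn, a rotation vector about the tool's x, y, z in degrees. In form: [[claw, [x, y, z], [wx, wy, wz]], ...]. A call has 1 to 10 rows; each row shifts and turns the pose as measured when the row begins, along the tool's axes as they then stand; what a row does not reach is not made up. A row lasts 1/12 s, in which the tool goes at most 41.7 mm and 7.16 degrees, less where a joint would pass 70% of its speed; a pose out of reach is approached as far as the arm can. A call with a gripper value outside its range is refused whole. The fingers move at their own pace and stop on an object; "newtons" is the grip in N (left out, the last holds). Time passes only in rows, so rows that do not move let the fingers close. It gives the time, the measured TCP pose, the force and the opening at its end, in the units of the state.
- get_obs(): the state, without advancing time (a new reading comes with each control period).
- capture(name): name is "scene" or "top"; returns a dict with "frame" (384x512x3 uint8, red, green, blue), "z_map" (384x512 float32, mm along the optical axis (not along the pixel's ray), 0 where there is no reading), "camera_matrix" (3x3 intrinsics, pixels), "world_to_cam" (4x4, takes a point from world to camera coordinates). Camera axes: x right, y down, z forward; pixel columns grow to the right and rows downward; lengths in mm; the calibration is good to about 2 mm. A picture is of the moment at which its call begins.
- sign_off(): hands the job in, once; it reports no verdict.
The state is a dict: "t": time; "joint_positions": joint angles; "dq": joint speeds; "joint_torque": joint torques, N m; "eef_pos": TCP position; "orientation": TCP orientation; "ft_force": force on the tool from outside, world axes, zero at the start; "moment": the same for the moment, N m; "grip_width": opening from 0.0 (shut) to 1.0 (fully open).
Only numpy, scipy, OpenCV 4.12 (cv2) and the standard library are available. Lean on these libraries where they do the work, as an engineer would, in place of code of your own. Each camera call takes 0.05 s, during which the arm holds its last target. There are 200 camera calls.

## Working session

There is one attempt and no reset: what is moved stays moved. The work goes in short steps, Python scripts to look and compute and a tool call to move; the robot and the scene stay as the last step left them, time stands still between calls to the robot, and variables do not carry over. Pictures are saved under pics/ and viewed, about 8 in all and at most 12, crops included, and the job is handed in when it is done.

Besides the shell and the picture viewer there is one more tool, called as a command line: name --argument value ..., lists and objects as JSON in quotes. drive_tool: Moves the arm, as the interface text tells. Its arguments: {"type":"object","properties":{"targets":{"type":"array","items":{"type":"array"}},"newtons":{"type":"number"}},"required":["targets"]}

```bash
ls; mkdir -p pics; cat > h.py <<'E'
from workcell import *
import numpy as np, cv2
def snap(n):
    c=capture(n); np.savez('%s.npz'%n,**c); return c
def pt(c,u,v,z=None):
    K=c['camera_matrix'];T=np.linalg.inv(c['world_to_cam']);r=np.linalg.inv(K)@[u,v,1]
    if z is None: return (T@np.r_[r*c['z_map'][int(v),int(u)],1])[:3]
    d=T[:3,:3]@r; return T[:3,3]+d*(z-T[2,3])/d[2]
def cloud(c):
    z=c['z_map'];v,u=np.mgrid[:z.shape[0],:z.shape[1]]
    r=np.linalg.inv(c['camera_matrix'])@np.stack([u.ravel(),v.ravel(),np.ones(u.size)])
    T=np.linalg.inv(c['world_to_cam']);return (T[:3,:3]@(r*z.ravel())+T[:3,3:]).T.reshape(*z.shape,3)
E
python3 - <<'E'
from h import *
a=snap('scene');b=snap('top')
cv2.imwrite('pics/a.png',cv2.resize(a['frame'][...,::-1],(800,600)));cv2.imwrite('pics/b.png',cv2.resize(b['frame'][...,::-1],(800,600)))
print(get_obs())
for c in (a,b): print(np.linalg.inv(c['world_to_cam'])[:3,3],c['camera_matrix'][0,0])
E
```

```text
pics
{'t': 0.1, 'joint_positions': array([ 1.17980497e+00,  2.17674624e-01,  1.61479758e+00, -8.17994951e-06,
        1.31132220e+00, -1.12190219e-01]), 'dq': array([-8.34852142e-04,  4.16501461e-05, -4.00576857e-03,  6.40409193e-04,
        2.06957350e-03, -3.81149316e-04]), 'joint_torque': array([-4.75325396e-04, -3.98075759e+01, -3.04969847e+01, -1.95318889e-04,
        4.26575833e-03, -1.34856052e-05]), 'eef_pos': array([171.68976735, 600.17616646, 230.08891934]), 'orientation': array([ 7.98498500e-01,  6.01995792e-01, -9.45707622e-04,  5.63544350e-04]), 'ft_force': array([-0.7751573 , -0.04409214,  0.13630081]), 'moment': array([ 0.02812998, -0.06718583,  0.0134039 ]), 'grip_width': 0.9991532998104637}
[315.70536847 763.41487895 871.57467602] 443.95055399786975
[ 381.81024474  186.32119775 1334.31722027] 426.9110122560774
```

View pics/a.png

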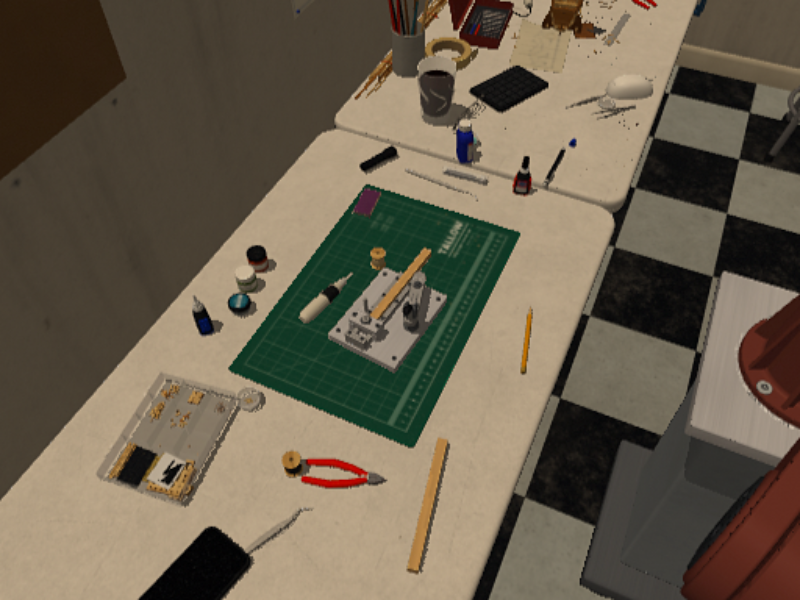

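View pics/b.png

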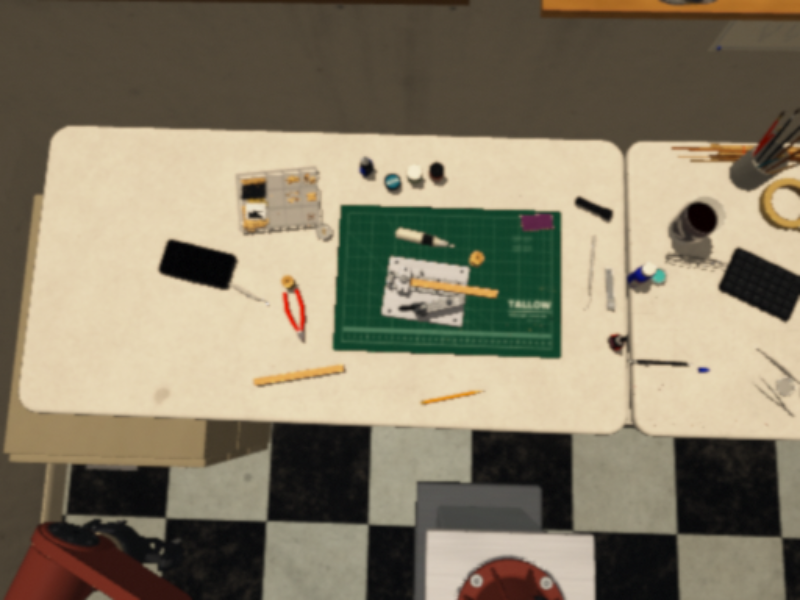

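The scene picture shows the jig in the middle of the mat (about (385,320)), with the spar running up-right to (425,255) and the strap parked beside it. In the top picture the jig is at (425,292) and the spar's free end is at (497,293). Next I'll crop both views and measure.

```bash
python3 - <<'E'
from h import *
a=dict(np.load('scene.npz'));b=dict(np.load('top.npz'))
A=a['frame'][145:245,200:300,::-1];B=b['frame'][155:215,235:325,::-1]
cv2.imwrite('pics/c.png',np.hstack([cv2.resize(A,(500,500),interpolation=2),np.zeros((500,0,3),np.uint8)]))
cv2.imwrite('pics/d.png',cv2.resize(B,(720,480),interpolation=2))
for n,c,s in (('scene',a,(slice(145,245),slice(200,300))),('top',b,(slice(155,215),slice(235,325)))):
    P=cloud(c)[s].reshape(-1,3); z=P[:,2]
    print(n,np.histogram(z,np.arange(-10,110,4)))
    m=(z>12)&(z<26); q=P[m][:,:2].astype(np.float32); print(m.sum(),cv2.minAreaRect(q))
    F=c['frame'][s].reshape(-1,3).astype(int)
    w=(F[:,0]-F[:,2]>60)&(F[:,0]>150)&(z>25)&(z<50)
    print('wood',w.sum(),cv2.minAreaRect(P[w][:,:2].astype(np.float32)),P[w][:,2].mean())
E
```

```text
scene (array([   0,   55, 1931, 4403,  293,   87,  177, 1192,  482,  205,  297,
        240,   77,   58,  127,  118,  111,   16,    9,    7,   15,    5,
          4,    5,    8,    1,    4,    2,    2]), array([-10,  -6,  -2,   2,   6,  10,  14,  18,  22,  26,  30,  34,  38,
        42,  46,  50,  54,  58,  62,  66,  70,  74,  78,  82,  86,  90,
        94,  98, 102, 106]))
1897 ((636.2487182617188, 141.8800506591797), (217.76280212402344, 179.36273193359375), 83.04553985595703)
wood 314 ((652.0487060546875, 111.38235473632812), (166.03489685058594, 85.96000671386719), 83.35479736328125) 34.50813885083539
top (array([   2,  135, 1140, 1562,  363,   49,  200,  594,  354,  160,  201,
        171,   58,   41,   54,  115,   70,   17,    8,    7,    9,    7,
          6,    6,   11,    6,    6,    3,    7]), array([-10,  -6,  -2,   2,   6,  10,  14,  18,  22,  26,  30,  34,  38,
        42,  46,  50,  54,  58,  62,  66,  70,  74,  78,  82,  86,  90,
        94,  98, 102, 106]))
1170 ((623.123291015625, 159.01829528808594), (186.33213806152344, 215.4842529296875), 16.6672306060791)
wood 318 ((622.1890869140625, 116.3439712524414), (97.33489990234375, 154.68569946289062), 21.33422088623047) 34.225466722787395
```

View pics/c.png

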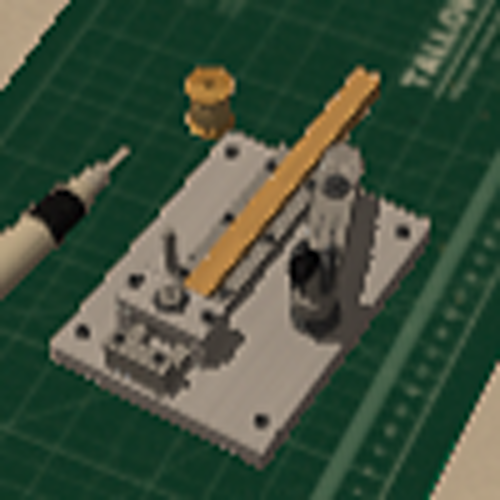

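View pics/d.png

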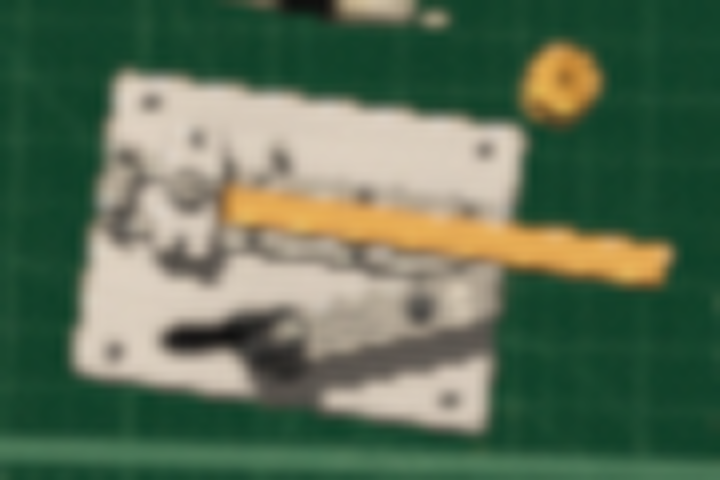

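Both crops show the plate corners clearly. In the top crop (8x) they are (118,72), (525,125), (487,433) and (72,375), with the spar end at (668,264), the strap nut at (420,308) and the grip end at (168,338). In the scene crop (5x) they are (228,135), (430,220), (262,455) and (50,345), with the nut at (337,185) and the spar end at (368,75).

```bash
cat > fit.py <<'E'
from h import *
from scipy.optimize import least_squares
a=dict(np.load('scene.npz'));b=dict(np.load('top.npz'))
tp=lambda U,V:((U+.5)/8-.5+235,(V+.5)/8-.5+155)
sc=lambda U,V:((U+.5)/5-.5+200,(V+.5)/5-.5+145)
C=[(60,80),(60,-80),(-60,-80),(-60,80)]
T=[pt(b,*tp(*p),21)[:2] for p in [(118,72),(525,125),(487,433),(72,372)]]
S=[pt(a,*sc(*p),21)[:2] for p in [(50,345),(228,135),(430,220),(262,457)]]
print(np.round(T,1).tolist(),np.round(S,1).tolist())
def res(p,Q):
    c,s=np.cos(p[2]),np.sin(p[2]);return np.r_[[np.array([[c,-s],[s,c]])@k+p[:2]-q for k,q in zip(C*(len(Q)//4),Q)]].ravel()
for Q in (T,S,T+S):
    r=least_squares(res,[620,150,0],args=(Q,));print(r.x,np.abs(r.fun).max())
p=r.x;R=np.array([[np.cos(p[2]),-np.sin(p[2])],[np.sin(p[2]),np.cos(p[2])]])
J=lambda q:R.T@(q[:2]-p[:2]); W=lambda x,y:R@[x,y]+p[:2]
if __name__=='__main__':
    for n,q in [('endT',pt(b,*tp(668,264),35)),('endS',pt(a,*sc(366,75),34)),('nutT',pt(b,*tp(420,308),64)),('nutS',pt(a,*sc(337,185),64)),('gripT',pt(b,*tp(168,338),110)),('gripS',pt(a,*sc(303,250),115)),('pencilT',pt(b,480*.64,392*.64,3)),('paleT',pt(b,*tp(565,80),29))]: print(n,q,J(q))
    for k,v in dict(outer_home=(12,-112),pivot=(-40,0),stop=(12,68),pin=(34,13)).items(): print(k,W(*v))
E
python3 fit.py
```

```text
[[681.5, 243.5], [664.0, 83.2], [542.1, 96.5], [561.9, 257.7]] [[679.2, 244.4], [659.6, 89.5], [544.1, 99.0], [561.0, 260.2]]
[ 6.12384887e+02  1.70215306e+02 -1.14713690e-01] 1.501660295743136
[ 6.10971021e+02  1.73280301e+02 -1.12337345e-01] 2.393118566207633
[ 6.11677954e+02  1.71747804e+02 -1.13538895e-01] 3.9864164259480788
endT [607.64801253  28.75262754  35.        ] [  12.19666033 -142.53105724]
endS [607.3093584   32.95445778  34.        ] [  11.38413984 -138.39464885]
nutT [583.540543   125.20555399  64.        ] [-22.68323553 -49.43041292]
nutS [581.12690257 130.85366058  64.        ] [-25.72123831 -44.09212601]
gripT [562.97468586 218.44841338 110.        ] [-53.68063718  40.88208011]
gripS [562.91636229 210.99626263 115.        ] [-52.89429297  33.47130314]
pencilT [414.37331202  57.35555302   3.        ] [-183.07418964 -136.00937403]
paleT [680.59961187  68.45868177  29.        ] [ 80.18005023 -94.81559552]
outer_home [610.91163798  59.10938759]
pivot [571.93549877 176.27960809]
stop [631.30475822 237.95043614]
pin [646.93187741 180.81206772]
```

drive_tool --targets '[[0, [0, 0, 0], [0, 0, -4.7]], [0, [0, 0, 0], [0, 0, -4.7]], [0, [-27, 25, 0], [0, 0, 0]], [0, [-27, 25, 0], [0, 0, 0]], [0, [-27, 25, 0], [0, 0, 0]], [0, [-27, 25, 0], [0, 0, 0]], [0, [-27, 25, 0], [0, 0, 0]], [0, [-27, 25, 0], [0, 0, 0]], [0, [-27, 25, 0], [0, 0, 0]], [0, [-27, 25, 0], [0, 0, 0]]]'

```text
t: 0.93
eef_pos: [347.1, 357.8, 223.0]
orientation: [0.739, 0.674, -0.006, 0.0]
ft_force: [1.2, -0.7, 0.1]
grip_width: -0.002
```

```bash
cat > st.py <<'E'
from fit import *
from scipy.spatial.transform import Rotation as Ro
o=get_obs();e=o['eef_pos'];j=J(e);M=Ro.from_quat(o['orientation']).as_matrix()
print('t',o['t'],'jig',np.round(j,1),'z',round(e[2],1),'F jig',np.round(R.T@o['ft_force'][:2],1),round(o['ft_force'][2],1),'yaw-jigY deg',np.degrees(np.arctan2(M[1,0],M[0,0])-np.pi/2-p[2]).round(2),'z axis',M[:,2].round(3),'grip',o['grip_width'].round(2),o['joint_positions'].round(2))
E
python3 st.py
```

```text
[[681.5, 243.5], [664.0, 83.2], [542.1, 96.5], [561.9, 257.7]] [[679.2, 244.4], [659.6, 89.5], [544.1, 99.0], [561.0, 260.2]]
[ 6.12384887e+02  1.70215306e+02 -1.14713690e-01] 1.501660295743136
[ 6.10971021e+02  1.73280301e+02 -1.12337345e-01] 2.393118566207633
[ 6.11677954e+02  1.71747804e+02 -1.13538895e-01] 3.9864164259480788Traceback (most recent call last):
  File "st.py", line 4, in <module>
    print('t',o['t'],'jig',np.round(j,1),'z',round(e[2],1),'F jig',np.round(R.T@o['ft_force'][:2],1),round(o['ft_force'][2],1),'yaw-jigY deg',np.degrees(np.arctan2(M[1,0],M[0,0])-np.pi/2-p[2]).round(2),'z axis',M[:,2].round(3),'grip',o['grip_width'].round(2),o['joint_positions'].round(2))
                                                                                                                                                                                                                                          ^^^^^^^^^^^^^^^^^^^^^
AttributeError: 'float' object has no attribute 'round'
```

drive_tool --targets '[[0, [-28, 25.5, 0], [0, 0, 1.2]], [0, [-28, 25.5, 0], [0, 0, 0]], [0, [-28, 25.5, 0], [0, 0, 0]], [0, [-28, 25.5, 0], [0, 0, 0]], [0, [-28, 25.5, 0], [0, 0, 0]], [0, [-28, 25.5, 0], [0, 0, 0]], [0, [-28, 25.5, 0], [0, 0, 0]], [0, [-28, 25.5, 0], [0, 0, 0]], [0, [-28, 25.5, 0], [0, 0, 0]], [0, [-28, 25.5, 0], [0, 0, 0]]]'

```text
t: 1.77
eef_pos: [573.4, 33.1, 219.1]
orientation: [0.746, 0.666, -0.008, -0.002]
ft_force: [0.2, 1.2, 0.0]
grip_width: 0.004
```

```bash
cat > st.py <<'E'
from h import *
from scipy.spatial.transform import Rotation as Ro
p=np.array([611.68,171.75,-.11354]);c,s=np.cos(p[2]),np.sin(p[2]);R=np.array([[c,-s],[s,c]]);J=lambda q:R.T@(q[:2]-p[:2])
if __name__=='__main__':
    o=get_obs();e=o['eef_pos'];j=J(e);M=Ro.from_quat(o['orientation']).as_matrix()
    print('t',o['t'],'jig',np.round(j,1),'z',np.round(e[2],1),'Fjig',np.round(R.T@o['ft_force'][:2],1),np.round(o['ft_force'][2],1),'yawerr',np.round(np.degrees(np.arctan2(M[1,0],M[0,0])-np.pi/2-p[2]),2),'zax',M[:,2].round(3),o['joint_positions'].round(2))
E
python3 st.py
```

```text
t 1.7667 jig [ -22.4 -142.1] z 219.1 Fjig [0.  1.2] 0.0 yawerr -0.02 zax [-0.014 -0.008 -1.   ] [-0.06  0.13  1.74 -0.01  1.29 -1.51]
```

drive_tool --targets '[[0, [-16, 19, 0], [-0.7, 0.5, 0]], [0, [-14, 17, 0], [0, 0, 0]], [0, [0, 0, 36], [0, 0, 0]], [0, [0, 0, 36], [0, 0, 0]], [0, [0, 0, 36], [0, 0, 0]], [0, [0, 0, 30], [0, 0, 0]], [0, [0, 0, 15], [0, 0, 0]], [0, [0, 0, 5], [0, 0, 0]], [0, [0, 0, 0], [0, 0, 0]]]'

```text
t: 2.52
eef_pos: [612.8, -15.1, 53.5]
orientation: [0.751, 0.661, 0.0, 0.003]
ft_force: [0.1, 0.6, -0.3]
grip_width: 0.003
```

```bash
python3 st.py
```

```text
t 2.5167 jig [  22.3 -185.5] z 53.5 Fjig [0.  0.7] -0.3 yawerr -0.81 zax [ 0.004 -0.004 -1.   ] [-0.14  0.39  1.76 -0.    0.99 -1.58]
```

drive_tool --targets '[[0, [7, -7, 15], [0, 0, -0.8]], [0, [4, -3, 9], [0, 0, 0]], [0, [0, 0, 3], [0, 0, 0]], [0, [0, 0, 0], [0, 0, 0]]]'

```text
t: 2.85
eef_pos: [606.5, -2.9, 28.6]
orientation: [0.746, 0.666, 0.002, 0.004]
ft_force: [-0.3, -0.4, -0.3]
grip_width: 0.002
```

```bash
python3 st.py
```

```text
t 2.85 jig [  14.7 -174.1] z 28.6 Fjig [-0.2 -0.4] -0.3 yawerr 0.01 zax [ 0.008 -0.005 -1.   ] [-0.12  0.42  1.78 -0.    0.94 -1.57]
```

drive_tool --targets '[[0, [6, -2, 2], [0, 0, 0]], [0, [5, -1, 1], [0, 0, 0]], [0, [5, 0, 0], [0, 0, 0]], [0, [5, 0, 0], [0, 0, 0]], [0, [5, 0, 0], [0, 0, 0]], [0, [4, 0, 0], [0, 0, 0]], [0, [3, 0, 0], [0, 0, 0]]]'

```text
t: 3.43
eef_pos: [612.9, 32.7, 31.5]
orientation: [0.746, 0.666, 0.005, 0.009]
ft_force: [-0.2, 0.0, 0.2]
grip_width: 0.001
```

```bash
python3 st.py
```

```text
t 3.4333 jig [  17. -138.] z 31.5 Fjig [-0.2  0. ] 0.2 yawerr -0.03 zax [ 0.019 -0.006 -1.   ] [-0.06  0.42  1.77 -0.01  0.93 -1.51]
```

drive_tool --targets '[[0, [-2, -4, 5], [1.1, 0.2, 0]], [0, [0, -3, 4], [0, 0, 0]], [0, [0, 0, 1], [0, 0, 0]], [0, [0, 0, 0], [0, 0, 0]]]'

```text
t: 3.77
eef_pos: [612.4, 31.9, 28.4]
orientation: [0.746, 0.666, 0.004, 0.004]
ft_force: [-0.7, 0.3, 0.2]
grip_width: 0.005
```

```bash
python3 st.py; python3 - <<'E'
from h import *
a=snap('scene')
cv2.imwrite('pics/e.png',cv2.resize(a['frame'][135:245,190:330,::-1],(700,550),interpolation=2))
E
```

```text
t 3.7667 jig [  16.6 -138.9] z 28.4 Fjig [-0.8  0.2] 0.2 yawerr 0.09 zax [ 0.011 -0.    -1.   ] [-0.06  0.43  1.77  0.    0.94 -1.52]
```

View pics/e.png

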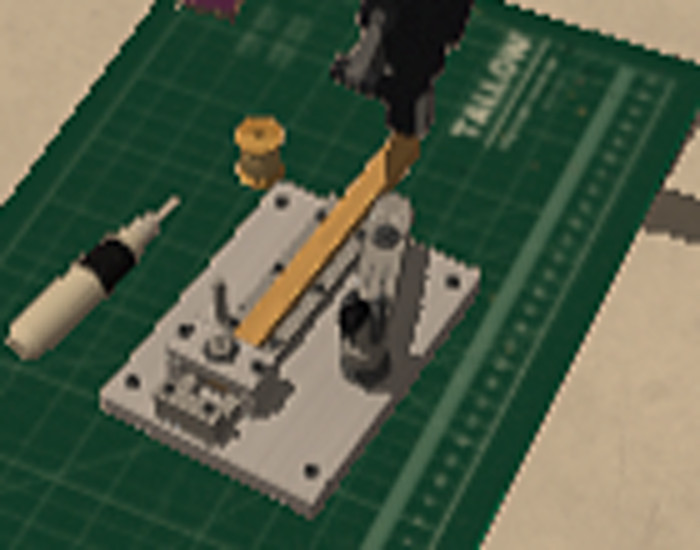

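The fingertips are at the spar's free end face, around (400,145), and nothing else has moved. I'll keep pushing.

drive_tool --targets '[[0, [3, -4, 4], [0, 0.5, 0]], [0, [4, -2, 3], [0, 0, 0]], [0, [4, 0, 2], [0, 0, 0]], [0, [4, 0, 1], [0, 0, 0]], [0, [3, 0, 1], [0, 0, 0]]]'

```text
t: 4.23
eef_pos: [613.6, 33.7, 27.4]
orientation: [0.743, 0.669, -0.0, 0.013]
ft_force: [-2.3, -6.0, 8.8]
grip_width: 0.002
```

```bash
python3 st.py
```

```text
t 4.2333 jig [  17.5 -136.9] z 27.4 Fjig [-1.6 -6.3] 8.8 yawerr 0.56 zax [ 0.017 -0.02  -1.   ] [-0.05  0.43  1.77 -0.02  0.93 -1.5 ]
```

drive_tool --targets '[[0, [-8, 0, -1], [0, 0, 0]], [0, [-2, -4, 0], [1.0, 1.0, 0.5]], [0, [0, -4, 2], [0, 0, 0]], [0, [0, -1, 2], [0, 0, 0]], [0, [0, 0, 0], [0, 0, 0]], [0, [0, 0, 0], [0, 0, 0]]]'

```text
t: 4.73
eef_pos: [598.7, 23.6, 20.4]
orientation: [0.747, 0.665, -0.002, -0.004]
ft_force: [0.2, 0.4, -0.3]
grip_width: -0.004
```

```bash
python3 st.py; python3 - <<'E'
from h import *
a=snap('scene')
cv2.imwrite('pics/f.png',cv2.resize(a['frame'][140:220,230:310,::-1],(600,600),interpolation=2))
E
```

```text
t 4.7333 jig [   3.9 -148.7] z 20.4 Fjig [0.2 0.4] -0.3 yawerr -0.13 zax [-0.008  0.004 -1.   ] [-0.08  0.43  1.79  0.    0.94 -1.54]
```

View pics/f.png

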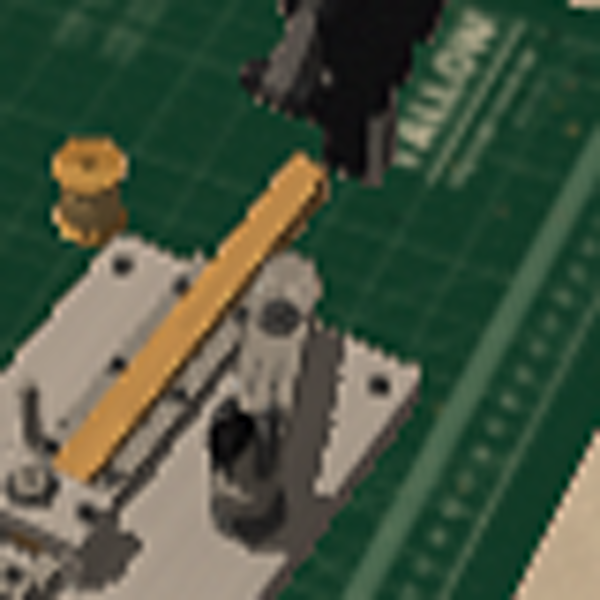

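The spar's free end is visible at about (311,166) in this 7.5x crop, with the fingers just beyond it. I'll work out how far the spar has moved.

```bash
python3 - <<'E'
from st import *
a=dict(np.load('scene.npz'))
f=lambda U,V:((U+.5)/7.5-.5+230,(V+.5)/7.5-.5+140)
for q in [(297,150),(325,180),(311,166)]: print(J(pt(a,*f(*q),35)))
E
```

```text
[  19.03768342 -132.86374223]
[   3.82713671 -125.63890982]
[  11.17000446 -128.8324018 ]
```

drive_tool --targets '[[0, [-1, 7, -4], [0, -0.5, 0]], [0, [0, 0, 0], [0, 0, 0]], [0, [0, 0, 0], [0, 0, 0]]]'

```text
t: 5.03
eef_pos: [605.5, 22.5, 23.7]
orientation: [0.746, 0.665, -0.006, -0.001]
ft_force: [-0.3, -0.3, 0.1]
grip_width: 0.005
```

```bash
python3 st.py
```

```text
t 5.0333 jig [  10.7 -149. ] z 23.7 Fjig [-0.2 -0.4] 0.1 yawerr -0.06 zax [-0.01  -0.006 -1.   ] [-0.08  0.43  1.77 -0.01  0.95 -1.53]
```

drive_tool --targets '[[0, [4, 0, 0], [0, 0, 0]], [0, [4, 0, 0.5], [0, 0, 0]], [0, [4, 0, 0.5], [0, 0, 0]], [0, [4, 0, 0.5], [0, 0, 0]], [0, [3, 0, 0], [0, 0, 0]], [0, [0, 0, 0], [0, 0, 0]]]'

```text
t: 5.53
eef_pos: [608.7, 43.7, 22.8]
orientation: [0.746, 0.666, -0.005, -0.001]
ft_force: [-0.7, 0.1, 1.1]
grip_width: 0.002
```

```bash
python3 st.py
```

```text
t 5.5333 jig [  11.6 -127.6] z 22.8 Fjig [-0.7 -0. ] 1.1 yawerr -0.01 zax [-0.009 -0.006 -1.   ] [-0.04  0.44  1.76 -0.01  0.95 -1.49]
```

Good, tracking well. Now on to the stop, watching the force.

drive_tool --targets '[[0, [3, 0, 0], [0, 0, 0]], [0, [2, 0, 0], [0, 0, 0]], [0, [2, 0, 0], [0, 0, 0]], [0, [2, 0, 0], [0, 0, 0]]]'

```text
t: 5.87
eef_pos: [609.0, 45.9, 22.9]
orientation: [0.744, 0.668, -0.012, 0.004]
ft_force: [-0.4, -7.1, 1.6]
grip_width: -0.001
```

```bash
python3 st.py
```

```text
t 5.8667 jig [  11.6 -125.3] z 22.9 Fjig [ 0.4 -7.1] 1.6 yawerr 0.32 zax [-0.012 -0.021 -1.   ] [-0.03  0.45  1.75 -0.03  0.95 -1.48]
```

drive_tool --targets '[[0, [4, 0, 0], [0, 0, 0]], [0, [5, 0, 0], [0, 0, 0]], [0, [6, 0, 0], [0, 0, 0]]]'

```text
t: 6.12
eef_pos: [609.1, 46.1, 23.2]
orientation: [0.741, 0.671, -0.023, 0.012]
ft_force: [-3.3, -18.1, 3.7]
grip_width: 0.002
```

```bash
python3 st.py; python3 - <<'E'
from st import *
a=snap('scene')
cv2.imwrite('pics/g.png',cv2.resize(a['frame'][150:230,210:290,::-1],(600,600),interpolation=2))
for q in [(12,-112),(12,-117),(12,68),(12,78)]:
    w=np.r_[R@q+p[:2],35,1];c=(a['world_to_cam']@w)[:3];u=a['camera_matrix']@c;u=u[:2]/u[2];print(q,(u-[210,150]+.5)*7.5)
E
```

```text
t 6.1167 jig [  11.7 -125.1] z 23.2 Fjig [ -1.2 -18.3] 3.7 yawerr 0.78 zax [-0.018 -0.049 -0.999] [-0.01  0.45  1.75 -0.06  0.96 -1.45]
(12, -112) [434.69042221 121.78278427]
(12, -117) [442.07170978 112.46345892]
(12, 68) [142.94297929 490.131709  ]
(12, 78) [125.0960399  512.66455751]
```

View pics/g.png

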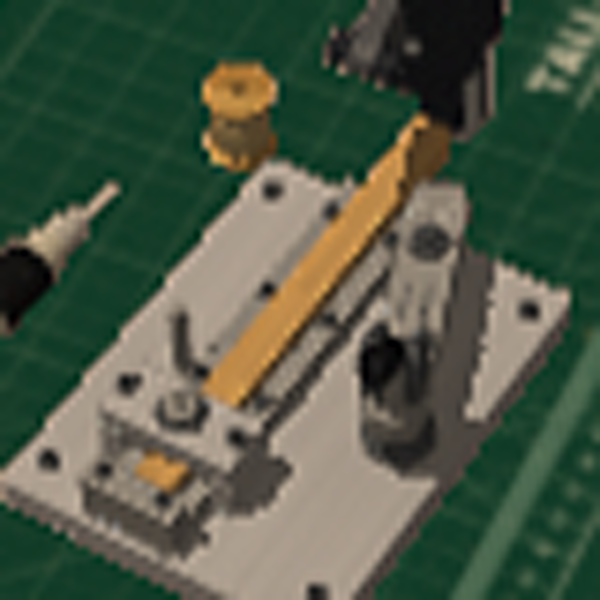

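The spar is home: 18 N gave no further movement, and wood now shows in the window between bridge and stop at (165,470). Now I'll back off and go up to the strap's near side.

drive_tool --targets '[[0, [-12, 0, 0], [0, 0, 0]], [0, [-4, 0, -5], [-0.5, 1.5, 0.5]], [0, [0, 0, -30], [0, 0, 0]], [0, [0, 0, -22], [0, 0, 0]], [0, [0, 0, 0], [0, 0, 0]], [0, [0, 0, 0], [0, 0, 0]]]'

```text
t: 6.67
eef_pos: [606.1, 28.2, 80.6]
orientation: [0.746, 0.666, -0.012, 0.005]
ft_force: [1.9, -1.1, -1.0]
grip_width: -0.002
```

```bash
python3 st.py
```

```text
t 6.6667 jig [  10.8 -143.2] z 80.6 Fjig [ 2.  -0.8] -1.0 yawerr 0.09 zax [-0.01  -0.024 -1.   ] [-0.06  0.35  1.75 -0.03  1.05 -1.5 ]
```

drive_tool --targets '[[0, [0, -25, 0], [-0.4, 1.3, 0]], [0, [0, -25, 0], [0, 0, 0]], [0, [10, -14, 0], [0, 0, 0]], [0, [24, 0, 0], [0, 0, 0]], [0, [20, 0, 0], [0, 0, 0]], [0, [0, 0, 0], [0, 0, 0]], [0, [0, 0, 0], [0, 0, 0]]]'

```text
t: 7.25
eef_pos: [542.1, 90.9, 72.7]
orientation: [0.746, 0.666, -0.003, -0.003]
ft_force: [-0.6, -0.1, 0.2]
grip_width: 0.004
```

```bash
python3 st.py
```

```text
t 7.25 jig [-59.9 -88.2] z 72.7 Fjig [-0.6 -0.1] 0.2 yawerr -0.02 zax [-0.008  0.    -1.   ] [ 0.04  0.26  1.9   0.    1.   -1.42]
```

drive_tool --targets '[[0, [8, 2, 8], [0, -0.4, 0]], [0, [0, 0, 12], [0, 0, 0]], [0, [0, 0, 4], [0, 0, 0]], [0, [0, 0, 0], [0, 0, 0]], [0, [0, 0, 0], [0, 0, 0]]]'

```text
t: 7.67
eef_pos: [543.4, 97.5, 42.6]
orientation: [0.747, 0.665, -0.008, -0.001]
ft_force: [0.5, -0.1, 0.3]
grip_width: 0.002
```

```bash
python3 st.py
```

```text
t 7.6667 jig [-59.4 -81.6] z 42.6 Fjig [ 0.5 -0. ] 0.3 yawerr -0.07 zax [-0.013 -0.008 -1.   ] [ 0.05  0.31  1.89 -0.01  0.95 -1.4 ]
```

drive_tool --targets '[[0, [3, 6, -1], [0, 0, 0]], [0, [3, 6, 0], [0, 0, 0]], [0, [3, 6, 0], [0, 0, 0]], [0, [1, 6, 0], [0, 0, 0]], [0, [0, 5, 0], [0, 0, 0]], [0, [0, 5, 0], [0, 0, 0]], [0, [0, 0, 0], [0, 0, 0]]]'

```text
t: 8.25
eef_pos: [582.6, 103.1, 43.5]
orientation: [0.747, 0.665, -0.008, -0.001]
ft_force: [-1.2, 0.3, -0.6]
grip_width: -0.001
```

```bash
python3 st.py
```

```text
t 8.25 jig [-21.1 -71.5] z 43.5 Fjig [-1.2  0.1] -0.6 yawerr -0.17 zax [-0.014 -0.008 -1.   ] [ 0.06  0.38  1.8  -0.01  0.98 -1.39]
```

drive_tool --targets '[[0, [2, 6, -1], [0, -0.7, 0]], [0, [3, 6, 0], [0, 0, 0]], [0, [4, 6, 0], [0, 0, 0]], [0, [4, 6, 0], [0, 0, 0]], [0, [5, 5, 0], [0, 0, 0]], [0, [6, 4, 0], [0, 0, 0]], [0, [3, 2, 0], [0, 0, 0]], [0, [0, 0, 0], [0, 0, 0]]]'

```text
t: 8.92
eef_pos: [624.7, 128.1, 43.4]
orientation: [0.747, 0.665, -0.013, 0.003]
ft_force: [-0.1, -1.0, 0.8]
grip_width: 0.001
```

```bash
python3 st.py
```

```text
t 8.9167 jig [ 17.9 -41.9] z 43.4 Fjig [-0. -1.] 0.8 yawerr -0.15 zax [-0.016 -0.022 -1.   ] [ 0.1   0.46  1.68 -0.02  1.02 -1.34]
```

drive_tool --targets '[[0, [5, 4, -1], [0, 0.8, 0]], [0, [5, 3, 0], [0, 0, 0]], [0, [5, 2, 0], [0, 0, 0]], [0, [3, 0, 0], [0, 0, 0]], [0, [2, 0, 0], [0, 0, 0]], [0, [2, 0, 0], [0, 0, 0]]]'

```text
t: 9.42
eef_pos: [637.1, 146.7, 43.7]
orientation: [0.746, 0.666, -0.011, 0.001]
ft_force: [-1.8, -8.5, 0.8]
grip_width: -0.001
```

```bash
python3 st.py
```

```text
t 9.4167 jig [ 28.1 -22. ] z 43.7 Fjig [-0.8 -8.6] 0.8 yawerr -0.02 zax [-0.016 -0.016 -1.   ] [ 0.13  0.49  1.64 -0.02  1.03 -1.32]
```

The strap is against its pin: 8.6 N with the fingers where I predicted. I'll retreat, then check.

drive_tool --targets '[[0, [-10, 0, 0], [0, 0, 0]], [0, [-6, 0, 0], [0, 0.5, 0]], [0, [0, 0, -30], [0, 0, 0]], [0, [0, -10, -36], [0, 0, 0]], [0, [0, -30, -30], [0, 0, 0]], [0, [8, -32, 0], [0, 0, 0]], [0, [10, -30, 0], [0, 0, 0]], [0, [0, 0, 0], [0, 0, 0]], [0, [0, 0, 0], [0, 0, 0]]]'

```text
t: 10.17
eef_pos: [535.3, 159.7, 146.0]
orientation: [0.748, 0.663, -0.002, -0.005]
ft_force: [-0.3, 0.1, 0.4]
grip_width: 0.002
```

```bash
python3 st.py; python3 - <<'E'
from st import *
a=snap('scene')
cv2.imwrite('pics/i.png',cv2.resize(a['frame'][150:250,200:300,::-1],(600,600),interpolation=2))
E
```

```text
t 10.1667 jig [-74.5 -20.6] z 146.0 Fjig [-0.3  0.1] 0.4 yawerr -0.42 zax [-0.009  0.005 -1.   ] [ 0.16  0.17  1.84  0.01  1.14 -1.29]
```

View pics/i.png

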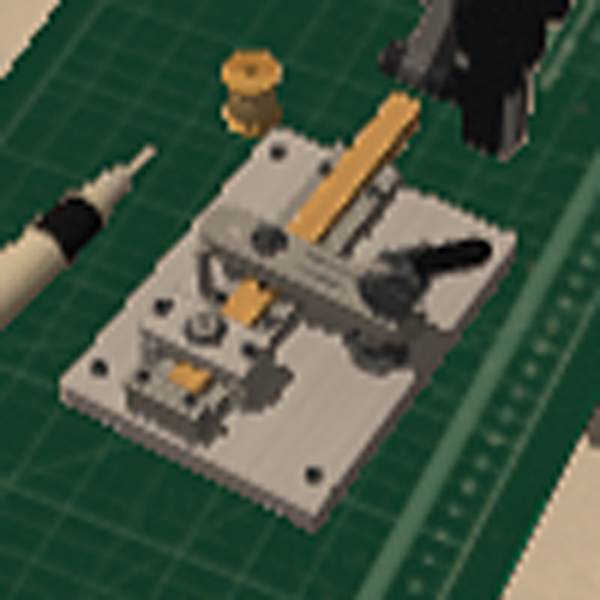

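The picture shows the strap across the spar with its tip at the pin (around (215,255)), and the lever up at (490,250). Wood still fills the window at the stop (190,378). Now I'll position over the lever grip.

drive_tool --targets '[[0, [10, -5, 0], [0.3, -0.3, 0.4]], [0, [8, -3, 0], [0, 0, 0]], [0, [0, 0, 5], [0, 0, 0]], [0, [0, 0, 5], [0, 0, 0]], [0, [0, 0, 0], [0, 0, 0]]]'

```text
t: 10.63
eef_pos: [532.8, 177.8, 134.5]
orientation: [0.752, 0.659, -0.005, -0.005]
ft_force: [0.7, 0.3, -1.0]
grip_width: -0.001
```

```bash
python3 st.py; python3 - <<'E'
from st import *
a=dict(np.load('scene.npz'))
print(J(pt(a,(405)/6+199.5+.08,100/6+149.5+.08,35)))
E
```

```text
t 10.6333 jig [-79.1  -2.9] z 134.5 Fjig [0.7 0.4] -1.0 yawerr -0.97 zax [-0.014  0.002 -1.   ] [ 0.19  0.19  1.83  0.    1.13 -1.25]
[  11.9467048  -109.99081051]
```

drive_tool --targets '[[0, [3, -4, 2], [0, -0.8, -0.9]], [0, [0, -1, 6], [0, 0, 0]], [0, [0, 0, 6], [0, 0, 0]], [0, [0, 0, 6], [0, 0, 0]], [0, [0, 0, 6], [0, 0, 0]], [0, [0, 0, 0], [0, 0, 0]]]'

```text
t: 11.13
eef_pos: [525.4, 181.0, 105.9]
orientation: [0.746, 0.665, -0.013, -0.003]
ft_force: [0.6, -0.1, 0.9]
grip_width: -0.001
```

```bash
python3 st.py
```

```text
t 11.1333 jig [-86.7  -0.6] z 105.9 Fjig [ 0.7 -0. ] 0.9 yawerr -0.05 zax [-0.024 -0.013 -1.   ] [ 0.21  0.23  1.85 -0.01  1.09 -1.24]
```

```bash
python3 - <<'E'
from st import *
a=snap('scene')
cv2.imwrite('pics/j.png',cv2.resize(a['frame'][140:240,210:310,::-1],(600,600),interpolation=2))
E
```

View pics/j.png

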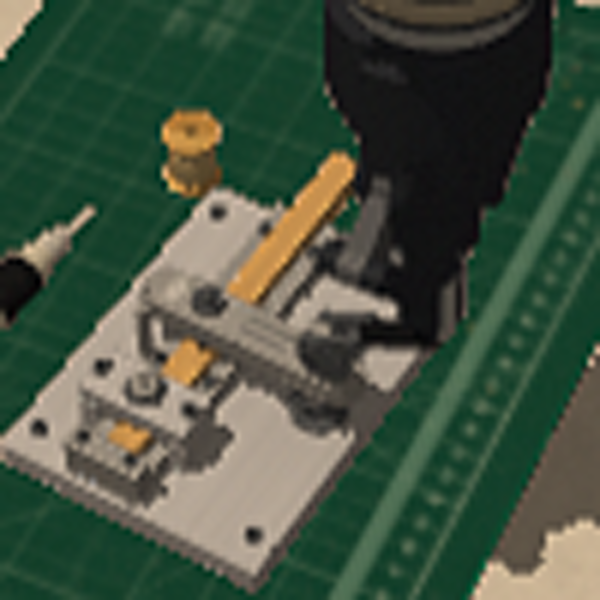

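The lever grip has dropped: it now runs nearly level from (330,345) to the fingertips at (410,335). The fingers are pressing it as planned, so I'll continue down.

drive_tool --targets '[[0, [1, 1, 5], [0, 0, 0]], [0, [0, 1, 6], [0, 0, 0]], [0, [0, 0, 6], [0, 0, 0]], [0, [0, 0, 6], [0, 0, 0]], [0, [0, 0, 3], [0, 0, 0]], [0, [0, 0, 3], [0, 0, 0]]]'

```text
t: 11.68
eef_pos: [525.1, 182.1, 78.7]
orientation: [0.746, 0.665, -0.016, -0.006]
ft_force: [-1.8, 0.0, 5.5]
grip_width: -0.001
```

```bash
python3 st.py
```

```text
t 11.6833 jig [-87.2   0.5] z 78.7 Fjig [-1.8 -0.2] 5.5 yawerr -0.07 zax [-0.031 -0.012 -0.999] [ 0.21  0.27  1.86 -0.01  1.04 -1.24]
```

drive_tool --targets '[[0, [0, 0, 4], [0, 0, 0]], [0, [0, 0, 4], [0, 0, 0]], [0, [0, 0, 4], [0, 0, 0]], [0, [0, 0, 5], [0, 0, 0]], [0, [0, 0, 6], [0, 0, 0]]]'

```text
t: 12.1
eef_pos: [524.6, 183.5, 71.2]
orientation: [0.746, 0.665, -0.019, -0.009]
ft_force: [-17.4, -2.0, 38.3]
grip_width: 0.0
```

```bash
python3 st.py
```

```text
t 12.1 jig [-87.8   1.8] z 71.2 Fjig [-17.   -3.9] 38.3 yawerr -0.06 zax [-0.041 -0.012 -0.999] [ 0.21  0.29  1.86 -0.    1.04 -1.24]
```

38 N against a hard stop at about the expected height, so the lever is down. I'll lift off and check.

drive_tool --targets '[[0, [0, 0, -8], [0, 0, 0]], [0, [0, 0, -20], [0, 0, 0]], [0, [0, 0, -35], [0, 0, 0]], [0, [-15, -25, -30], [0, 0, 0]], [0, [-15, -25, -30], [0, 0, 0]], [0, [-15, -25, -10], [0, 0, 0]], [0, [-10, -25, 0], [0, 0, 0]], [0, [0, 0, 0], [0, 0, 0]], [0, [0, 0, 0], [0, 0, 0]]]'

```text
t: 12.85
eef_pos: [429.0, 139.4, 216.4]
orientation: [0.746, 0.665, -0.011, -0.001]
ft_force: [0.6, -0.0, 0.8]
grip_width: -0.001
```

```bash
python3 st.py; python3 - <<'E'
from st import *
a=snap('scene');b=snap('top')
A=cv2.resize(a['frame'][150:250,200:300,::-1],(600,600),interpolation=2)
cv2.imwrite('pics/k.png',A)
P=cloud(a)
Q=P.reshape(-1,3);L=np.array([J(q) for q in Q]);d=a['frame'].reshape(-1,3).max(1)<75
m=d&(abs(L[:,1])<10)&(L[:,0]>-110)&(L[:,0]<-65)&(Q[:,2]>40)&(Q[:,2]<130)
print('grip',m.sum(),np.round(np.c_[L[m],Q[m][:,2]][np.argsort(L[m][:,0])][::6],0).tolist())
E
```

```text
t 12.85 jig [-177.9  -52.9] z 216.4 Fjig [0.6 0.1] 0.8 yawerr -0.06 zax [-0.018 -0.014 -1.   ] [ 0.17 -0.14  2.01 -0.01  1.29 -1.29]
grip 84 [[-103.0, 4.0, 71.0], [-101.0, -0.0, 72.0], [-97.0, 3.0, 73.0], [-95.0, 7.0, 72.0], [-93.0, 4.0, 71.0], [-90.0, 4.0, 73.0], [-88.0, 8.0, 69.0], [-85.0, 8.0, 74.0], [-82.0, 8.0, 72.0], [-78.0, 5.0, 70.0], [-76.0, 1.0, 72.0], [-73.0, 6.0, 76.0], [-69.0, -1.0, 72.0], [-67.0, 9.0, 72.0]]
```

View pics/k.png

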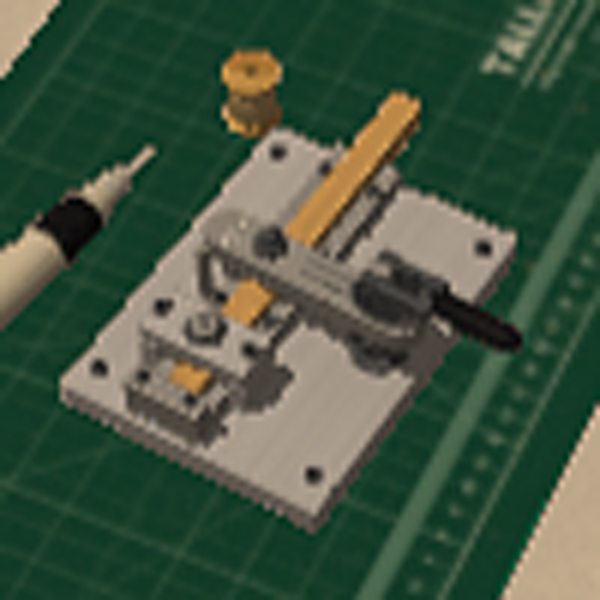

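The lever is level: grip depth is flat at about 72 mm out to jig x = -103. The strap is still at its pin and the spar end is unchanged at (405,100). Handing in.

```bash
python3 -c "
from workcell import *
print(sign_off())"
```

```text
the job is handed in; nothing more can be done
None
```

I pushed the spar home, swung the strap over to its pin, pressed the cam lever down and handed the job in at about 13 s of the 58 s allowed. `sign_off()` gives no verdict, so the result rests on my own checks.

**Last checks:**
- **Spar:** it met a firm stop, with 18 N giving no further movement. In the picture after swinging the strap, its outer end read jig y ≈ -110 mm against -112 nominal, which is within the roughly 2 mm calibration error. It looked unchanged in the last picture.
- **Strap:** it met the pin at about 9 N, with the fingers where I had predicted. It still lay at the pin in the last picture.
- **Lever:** it reached a hard stop at 38 N. Its grip then measured level, at about 72 mm above the table out to jig x = -103 mm.
- **Robot and surroundings:** the arm is clear, with wrist force under 1 N. The spool and hand drill in view had not visibly moved. The pencil, cutters, spare spar and sanding pad were not rechecked.

**Not confirmed or disagreeing:**
- **Foot force:** I could not measure it directly. I infer it from the lever being fully down.
- **Spar push:** the first push jammed because I was pressing down as well as along. I backed off, lowered the fingers and pushed again cleanly.
- **Cameras:** the two views disagreed by about 3 mm on the jig's y position, so I relied on contact force for the final fits.

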